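# Show a slice of toast to the phone

## Robot

A 6-joint arm with a two-finger parallel gripper is mounted at the origin on the work surface; the furniture and walls round the work are solid. World frame = base frame: x ahead of the robot, y to its left, z up, the work surface at z = 0. Lengths are in m, angles in rad, forces in N, time in s.
With the tool pointing down it reaches from about 0.3 to 0.825 m from the base axis. Payload 5.4 kg.
Tool frame: the origin (TCP) lies at the very end of the fingers, on their centre line; the grasp point (between the pads) lies 19 mm behind it; z points along the fingers, y is the line along which they close (so a half turn about z gives the same grasp; the last joint's range is limited). The gripper opens to 92 mm and grips with 3 to 60 N. Pads are 20 mm wide; open, the fingers measure 128 mm over their backs; the gripper's body (75 mm by 189 mm) begins 69 mm behind the grasp point.
Start: joints at [1.027, 0.158, 1.597, -0, 1.386, -0.21], TCP at [0.188, 0.543, 0.215] pointing down, gripper open.
Joint ranges: [-2.91, 2.91], [-0.94, 2.29], [0.18, 2.7], [-1.29, 4.43], [0.17, 2.64], [-3, 3]. Speed limits (rad/s): [2.57, 2.57, 3.14, 3.14, 3.14, 3.14].

## Interface

Orientations are given as a unit quaternion [x, y, z, w].
In Python, from station import env, hand, viewer gives the robot as it stands. Calls block until the motion is done:
- env.move_ptp(position, orientation): joint-space move of the TCP to a pose.
- env.servo_line(position, velocity=0.15, rot=None, force_limit=None): straight line of the TCP; rot=None keeps the orientation; velocity is the mean speed in m/s. With force_limit (N) it stops when the force on the tool has changed by that much, and returns True; else False.
- env.goto_joints(angles): joint-space move.
- hand.move_gripper(opening, effort=None): finger opening in m; effort is the grip in N (None keeps the last); returns when the fingers have stopped.
- env.pause(seconds).
- env.ik(position, orientation): joint angles nearest the present ones, or None.
- viewer.capture(name): name is "scene" or "top"; returns a dict with "color" (420x560x3 uint8, red, green, blue), "fx", "fy", "cx", "cy" (pixels), "xyz" and "rotation" of the camera in the world. Camera axes: x right, y down, z forward; pixel columns grow to the right and rows downward; lengths in m; the calibration is good to about 2 mm. A picture is of the moment at which its call begins. There is no depth.
A pose or a line that the arm cannot do raises env.IKError and nothing moves.
- env.sign_off(): hands the job in; it is judged then, once.
Readings, each from a call of its own:
- env.get_t(): time.
- env.get_joint_positions(): joint angles.
- env.get_joint_vel(): joint speeds.
- env.get_joint_efforts(): joint torques, N m.
- env.get_eef_pos(): TCP position.
- env.get_tool_rot(): TCP orientation.
- env.get_wrist_force(): force on the tool from outside, world axes, zero at the start.
- env.get_torque(): the same for the moment, N m.
- env.get_finger_gap(): finger opening in m.
- env.get_grip_force(): force on a finger pad.
Only numpy, scipy, OpenCV 4.12 (cv2) and the standard library are available. Lean on these libraries where they do the work, as an engineer would, in place of code of your own. Each camera call takes 0.05 s, during which the arm holds its last target. There are 200 camera calls.

## Task

The toaster has finished but its carriage has stuck down: raise its lever fully to the top, then draw the round-topped slice out of its slot, leaving the lever up and the square slice standing in the toaster. Hold the slice up to the phone for the person on the video call who judges the browning: about 20 cm in front of the front lens, centred on it, round edge up, its face square to the phone's leaning screen. Finish still holding it there, without touching the phone or shifting the things on the table.

Things in the scene. Friction and masses are not known exactly. Their poses are not given: they have to be found in the camera images.
- carriage (a joint): height of the toaster's carriage and lever above the bottom of its travel, in m: 0 = down (as it starts), 0.042 = fully up, against its stop. It moves straight up and down with friction of about 4 N (5 N to lift) and stays wherever it is left. Lever and both slices rise together.
- lever_knob (a point): centre of the toaster's lever knob: black, 28 mm wide along the toaster's x, 22 mm deep along its y, 14 mm high, its sides free; it stands out from the toaster's end (+y of the point), its centre 26 mm from the end face, 36 mm below the toaster's top when down and 6 mm above it when up. Axes as the toaster's: x across the slots, y along the slots, z up.
- toaster_top (a point): centre of the top of the toaster (fixed; steel sides, black ends; 165 mm along its x, 260 mm along its y, 158 mm high, this point at its top). Two slots run along y, at x = -32 and +32 mm, each 28 mm wide and 136 mm long. The lever is at the +y end.
- round_slice_center (a point): centre of the round-topped slice of toast (14 mm thick along its x, 100 mm wide along its y, 105 mm high along its z; top edge a half circle of radius 50 mm). It stands upright in one of the two slots, faces towards the toaster's x, this point half-way up (52.5 mm above its foot), 40 g. With the carriage down its top is just below the toaster's top; with the carriage up it stands 41 mm out of the slot.
- square_slice_center (a point): centre of the square slice of toast (14 mm thick along its x, 100 mm wide, 100 mm high, this point half-way up) in the other slot.
- phone_lens (a point): front lens of the phone, a small dot at the top middle of the screen. The phone (72 x 150 x 8 mm) is fixed on an aluminium desk stand and leans back 0.26 rad (15 degrees). The lens looks along the point's -x (out of the screen, slightly upwards); the point's y is level, across the screen; its z points up along the screen. The lens is 10 mm below the phone's top edge.
- jam_jar: bystander: glass jam jar with white lid, 68 mm across, 84 mm high, loose; origin at the middle of its underside
- yoghurt: bystander: yoghurt tub, 72 mm across, 71 mm high, loose; origin at the middle of its underside
- salt_shaker: bystander: shaker with grey cap and white filling, 44 mm across, 90 mm high, loose; origin at the middle of its underside
- pepper_shaker: bystander: shaker with grey cap and dark filling, 44 mm across, 90 mm high, loose; origin at the middle of its underside
- cup_3: bystander: coffee cup with a handle, 81 mm across, standing on its saucer, 74 mm high, loose; origin at the middle of its underside
- round_slice: the round-topped slice itself; origin at the middle of its foot, axes as its centre point's
- square_slice: the square slice itself; origin at the middle of its foot
- phone_stand: the phone stand with its phone (fixed): flat base about 105 x 78 mm, total height about 180 mm; origin on the table below the foot of the screen, screen facing its -x
Not all that is in view belongs to the job. Leave any green look-alike of the round_slice alone.

How it is judged:
On the way, in this order (a step that is already met when the one before it is completed fails the run):
1. the lever is raised to the top, both slices still in their slots (value of joint carriage above 0.038 m and horizontal distance between round_slice_center and toaster_top below 0.06 m and height (world z) of round_slice_center below 0.165 m), for 0.2 s.
2. the round-topped slice is lifted clear of the toaster (height (world z) of round_slice_center above 0.215 m and contact force between the fingers and round_slice above 0.3 N), for 0.1 s.
At the end, for the whole second after the job is handed in: The round-topped slice is held still, its centre 160 to 240 mm before the lens, within 25 mm of its line of sight across and up; face square within 0.2 rad, round edge up along the screen within 0.2 rad; lever still up; the square slice stands on the raised carriage (x of round_slice_center in the frame of phone_lens between -0.24 and -0.16 m and y of round_slice_center in the frame of phone_lens between -0.025 and 0.025 m and z of round_slice_center in the frame of phone_lens between -0.025 and 0.025 m and angle between the x axis of round_slice_center and the x axis of phone_lens, either way round below 0.2 rad and angle between the z axis of round_slice_center and the z axis of phone_lens, either way round below 0.2 rad and angle between round_slice_center's own z axis and vertical below 0.6 rad and contact force between the fingers and round_slice above 0.3 N and linear speed of round_slice below 0.02 m/s and value of joint carriage above 0.034 m and horizontal distance between square_slice_center and toaster_top below 0.05 m and height (world z) of square_slice_center between 0.13 and 0.155 m and angle between square_slice_center's own z axis and vertical below 0.3 rad); the arm keeps its last pose, push and grip.
It fails at once if the phone or its stand is touched (contact force between phone_stand and anything else above 1 N).
It fails at once if a jar, tub, shaker or the cup is shifted by more than 25 mm (distance of any of jam_jar, yoghurt, salt_shaker, pepper_shaker, cup_3 from where it was at the start of the episode above 0.025 m).
It also fails if it takes over 51 s, if anything falls off the work surface, if the arm or the gripper's body presses on something with over 40 N, if the wrist force passes 120 N, or if a joint passes its speed limit or range.

## Working session

There is one attempt and no reset: what is moved stays moved. The work goes in short steps, each a Python script; the robot and the scene stay as the last script left them, time stands still between calls to the robot, and variables do not carry over. Pictures are saved under pics/ and viewed, at most 10 in all, crops included, and the job is handed in when it is done.

```bash
ls; mkdir -p pics; python3 - <<'E'
from station import env,hand,viewer
import cv2,numpy as np
for n in("scene","top"):
    c=viewer.capture(n); cv2.imwrite(f"pics/{n}0.png",cv2.resize(c["color"][:,:,::-1],(800,600),interpolation=cv2.INTER_CUBIC))
    np.savez(f"{n}0.npz",**c)
    print(n,c["fx"],c["fy"],c["cx"],c["cy"],c["xyz"],np.round(c["rotation"],4).tolist())
print(env.get_tool_rot(),env.get_t())
E
```

```text
pics
scene 433.20092314811023 433.20092314811023 290.39240770003556 217.1704431867665 [-0.46899717 -0.86223293  1.03612847] [0.8148, -0.3544, 0.1911, -0.4172]
top 520.1455922946789 520.1455922946789 278.58983774940714 211.62609804733637 [ 0.29644217 -0.09054704  1.71406769] [-0.6972, 0.7144, -0.0238, 0.0538]
[ 1.66108161e-01  9.86107174e-01 -7.86544406e-04 -3.19968568e-04] 0.1
```

View pics/scene0.png

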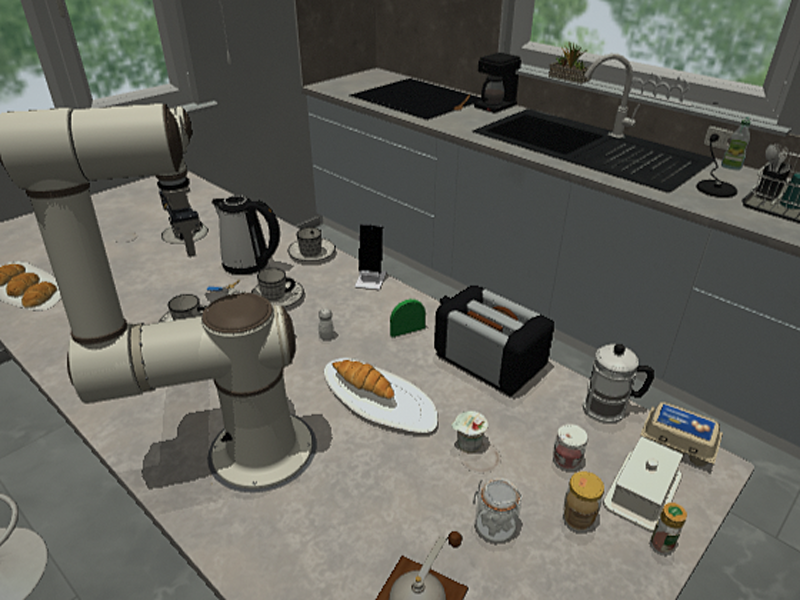

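View pics/top0.png

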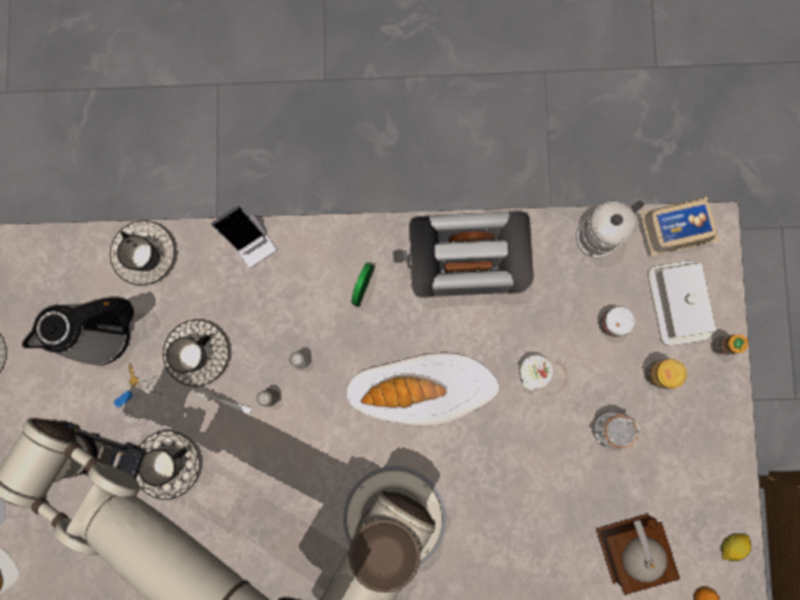

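The top view shows the toaster at (471,254), its lever knob at (400,256), slices at (470,237) and (468,266), and the phone at (243,232). The round slice could be the slice in the far slot (470,237), the one in the near slot (468,266), or the green look-alike (362,285), which I reject. Close crops next.

```bash
python3 - <<'E'
import cv2,numpy as np
t=np.load("top0.npz")["color"][:,:,::-1]; s=np.load("scene0.npz")["color"][:,:,::-1]
def crop(im,x,y,w,h,k): return cv2.resize(im[y:y+h,x:x+w],None,fx=k,fy=k,interpolation=cv2.INTER_CUBIC)
a=crop(t,270,140,110,75,7); b=crop(s,300,195,110,80,7)
cv2.imwrite("pics/c1.png",cv2.convertScaleAbs(a,alpha=1.5)); cv2.imwrite("pics/c2.png",cv2.convertScaleAbs(b,alpha=1.8))
c=np.hstack([crop(t,140,135,60,60,6),crop(s,240,150,40,60,6)])
cv2.imwrite("pics/c3.png",cv2.convertScaleAbs(c,alpha=2,beta=20))
E
```

```text
(no output)
```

View pics/c1.png

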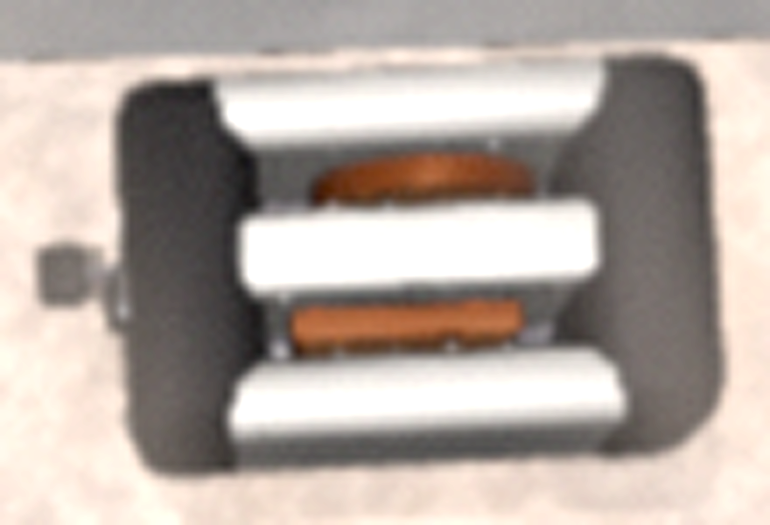

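View pics/c2.png

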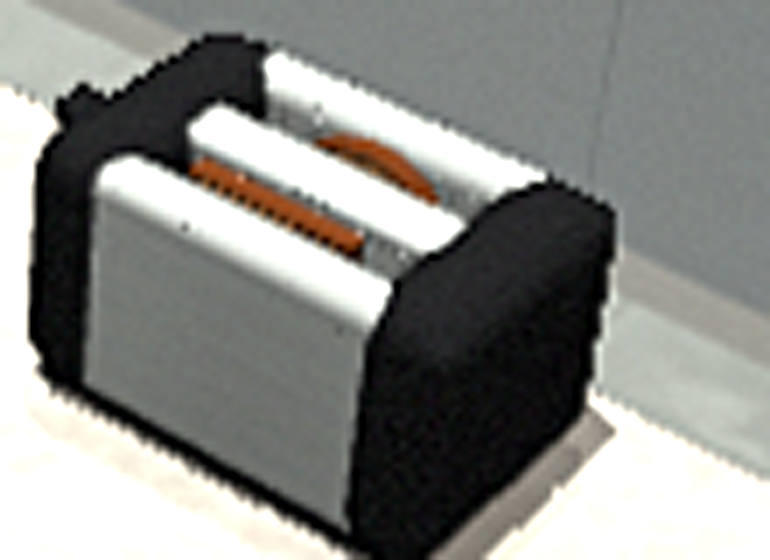

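View pics/c3.png

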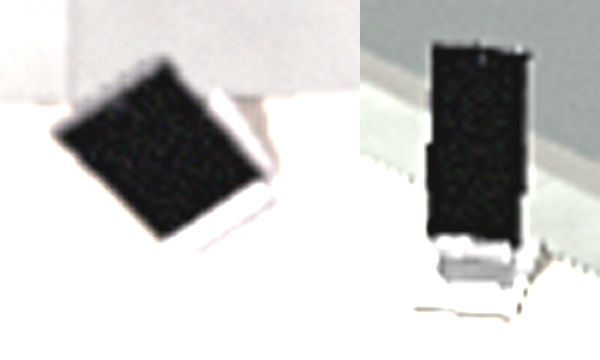

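The round slice is the one in the far slot (arched top, top-crop (425,178)). The near slice has a straight edge. The phone corners and lens dot are also clear. Next I fit the poses.

```bash
cat > h.py <<'E'
import numpy as np
from scipy.spatial.transform import Rotation as R
from scipy.optimize import least_squares
def proj(c,P):
    p=(np.atleast_2d(P)-c["xyz"])@R.from_quat(c["rotation"]).as_matrix()
    return np.c_[c["fx"]*p[:,0]/p[:,2]+c["cx"],c["fy"]*p[:,1]/p[:,2]+c["cy"]]
def ray(c,px,z):
    d=R.from_quat(c["rotation"]).apply([(px[0]-c["cx"])/c["fx"],(px[1]-c["cy"])/c["fy"],1])
    return c["xyz"]+d*(z-c["xyz"][2])/d[2]
E
cat > fit.py <<'E'
from h import *
T=dict(np.load("top0.npz"));S=dict(np.load("scene0.npz"))
f=lambda a,x,y,k:(np.array(a,float)+.5)/k-.5+[x,y]
# phone
tp=f([[55,130],[165,60],[160,240],[265,180]],140,135,6)
sp=f([[72,43],[168,48],[70,238],[158,245]],240,150,6); sl=f([[122,58]],240,150,6)
Q=np.array([[0,36,10],[0,-36,10],[0,36,-140],[0,-36,-140],[0,0,0]])/1e3
def ph(p): return R.from_euler('ZY',[p[3],.26])
def r(p):
    W=p[:3]+ph(p).apply(Q); return np.r_[proj(T,W[:4])-tp,proj(S,W)-np.r_[sp,sl]].ravel()
p=least_squares(r,[.65,.25,.17,.6],loss='soft_l1').x; print("phone",p,np.round(r(p),1))
tt=f([[240,212],[600,202],[243,292],[598,277],[67,275]],270,140,7); ss=f([[190,125],[425,250],[82,105]],300,195,7)
def r2(q):
    L=q[3];Z=R.from_euler('z',q[2])
    g=lambda P:Z.apply(np.array(P))+[q[0],q[1],0]
    return np.r_[proj(T,g([[.018,L,.158],[.018,-L,.158],[-.018,L,.158],[-.018,-L,.158],[0,.156,.129]]))-tt,
     proj(S,g([[-.018,L,.158],[-.018,-L,.158],[0,.156,.127]]))-ss].ravel()
q=least_squares(r2,[.63,-.25,0,.075],loss='soft_l1').x; print("toaster",q,np.round(r2(q),1))
for n,a,z in(("sqL",[292,330],.152),("sqR",[521,320],.152),("rL",[312,190],.13),("rR",[535,180],.13),("rApex",[425,155],.157)):
    W=ray(T,f([a],270,140,7)[0],z); print(n,R.from_euler('z',-q[2]).apply(W-[q[0],q[1],0]).round(4))
for n,a in(("pep",(265,397)),("salt",(300,357)),("cupA",(193,352)),("green",(362,283)),("jar",(618,320)),("cupfar",(142,252))):
    print(n,ray(T,np.array(a)*.7,.08).round(3))
E
python3 fit.py
```

```text
phone [0.66269958 0.33543351 0.16972531 0.52452851] [-1.2 -0.1  0.8 -0.7 -0.1  0.7  1.  -0.6 -0.2 -0.9  0.2  0.2 -1.2  0.2
  0.1  1.2 -0.5 -0.2]
toaster [ 0.57694453 -0.18350751  0.00733001  0.07627317] [ 0.5 -0.1 -0.4 -0.5  0.5  0.2  0.4  0.5 -0.5 -0.6 -1.4  0.2  0.5  0.1
 -0.3 -0.5]
sqL [-0.0337  0.057   0.152 ]
sqR [-0.0329 -0.0419  0.152 ]
rL [0.0319 0.0454 0.13  ]
rR [ 0.0326 -0.0526  0.13  ]
rApex [ 0.0401 -0.0032  0.157 ]
pep [0.276 0.275 0.08 ]
salt [0.362 0.196 0.08 ]
cupA [0.379 0.436 0.08 ]
green [0.523 0.056 0.08 ]
jar [ 0.426 -0.502  0.08 ]
cupfar [0.608 0.555 0.08 ]
```

```bash
cat >> h.py <<'E'
from station import env,hand,viewer
ty=.0073; tc=np.array([.5769,-.1835,0]); lens=np.array([.6627,.3354,.1697]); PR=R.from_euler('ZY',[.5245,.26]); TR=R.from_euler('z',ty)
def G(s): return R.from_matrix(np.array([[0,s,0],[s,0,0],[0,0,-1.]]))
def tq(s): return (TR*G(s)).as_quat()
def pq(s): return (PR*G(s)).as_quat()
W=lambda *p: tc+TR.apply(p)
goal=lens+PR.apply([-.2,0,0])      # slice centre
E
python3 - <<'E'
from h import *
print(R.from_quat(env.get_tool_rot()).as_matrix().round(2)[:,1],goal)
for s in(1,-1):
    for n,p,q in(("lev hi",W(0,.156,.30),tq(s)),("lev",W(0,.156,.108),tq(s)),("sl",W(.032,-.004,.163),tq(s)),("sl hi",W(.032,-.004,.33),tq(s)),("goal",goal+PR.apply([0,0,.0165]),pq(s)),("goal hi",goal+PR.apply([0,0,.13]),pq(s))):
        j=env.ik(p,q); print(s,n,None if j is None else np.round(j,2))
E
```

```text
[ 0.33  0.94 -0.  ] [0.49540351 0.23861019 0.22111611]
1 lev hi [-0.26  0.12  1.47 -0.    1.55 -0.26]
1 lev [-0.26  0.27  1.69 -0.    1.18 -0.26]
1 sl [-0.49  0.36  1.46 -0.    1.32 -0.49]
1 sl hi [-0.49  0.27  1.24 -0.    1.63 -0.49]
1 goal [ 0.27  0.31  1.4  -0.07  1.69 -0.25]
1 goal hi [ 0.28  0.35  1.13 -0.07  1.91 -0.26]
-1 lev hi [-0.26  0.12  1.47 -0.    1.55  2.88]
-1 lev [-0.26  0.27  1.69 -0.    1.18  2.88]
-1 sl [-0.49  0.36  1.46 -0.    1.32  2.65]
-1 sl hi [-0.49  0.27  1.24 -0.    1.63  2.65]
-1 goal [ 0.27  0.31  1.4  -0.07  1.69  2.89]
-1 goal hi [ 0.28  0.35  1.13 -0.07  1.91  2.88]
```

```bash
python3 - <<'E'
from h import *
import cv2
p=env.get_eef_pos(); env.servo_line([p[0],p[1],.34],.25)
hand.move_gripper(.06)
env.move_ptp(W(0,.156,.26),tq(1))
print("hit",env.servo_line(W(0,.156,.108),.1,force_limit=6),env.get_eef_pos())
hand.move_gripper(0,effort=30); print("gap",env.get_finger_gap(),env.get_grip_force(),env.get_t())
c=viewer.capture("top"); s=viewer.capture("scene")
k=lambda c,P,w,h:(lambda u:cv2.resize(c["color"][u[1]-h:u[1]+h,u[0]-w:u[0]+w,::-1],(400,400),interpolation=cv2.INTER_CUBIC))(proj(c,P)[0].astype(int))
cv2.imwrite("pics/l1.png",cv2.convertScaleAbs(np.hstack([k(c,W(0,.1,.14),50,50),k(s,W(0,.1,.14),50,50)]),alpha=1.5))
E
```

```text
hit False [ 0.57630264 -0.02765226  0.10876028]
gap 0.027896475742339277 29.992186725139618 6.1
```

The gap of 27.9 mm matches the 28 mm knob, so it's gripped. Next I lift it.

```bash
python3 - <<'E'
from h import *
import cv2
f0=env.get_wrist_force()
print("stop",env.servo_line(W(0,.156,.108+.052),.05,force_limit=22),env.get_eef_pos(),env.get_wrist_force()-f0,env.get_finger_gap(),env.get_t())
env.pause(.3)
hand.move_gripper(.05); env.servo_line(W(0,.156,.27),.15)
env.move_ptp(W(.032,-.004,.27),tq(1)); hand.move_gripper(.04)
s=viewer.capture("scene"); t=viewer.capture("top"); np.savez("s1.npz",**s)
u=proj(s,W(0,0,.17))[0].astype(int)
cv2.imwrite("pics/l2.png",cv2.convertScaleAbs(cv2.resize(s["color"][u[1]-60:u[1]+50,u[0]-70:u[0]+70,::-1],None,fx=5,fy=5,interpolation=cv2.INTER_CUBIC),alpha=1.6))
print(u,proj(s,np.array([W(0,.156,.164),W(0,.156,.122),W(.032,-.004,.199),W(-.032,.0,.194)])),env.get_t())
E
```

```text
stop True [ 0.57627611 -0.02750795  0.15045501] [-0.30587327  1.06747674  0.03658199] 0.0275348232742744 7.0417
[345 216] [[311.38559048 200.76834844]
 [310.89443985 210.18312912]
 [353.0597722  206.0354613 ]
 [340.99000799 214.43775353]] 9.95
```

View pics/l2.png

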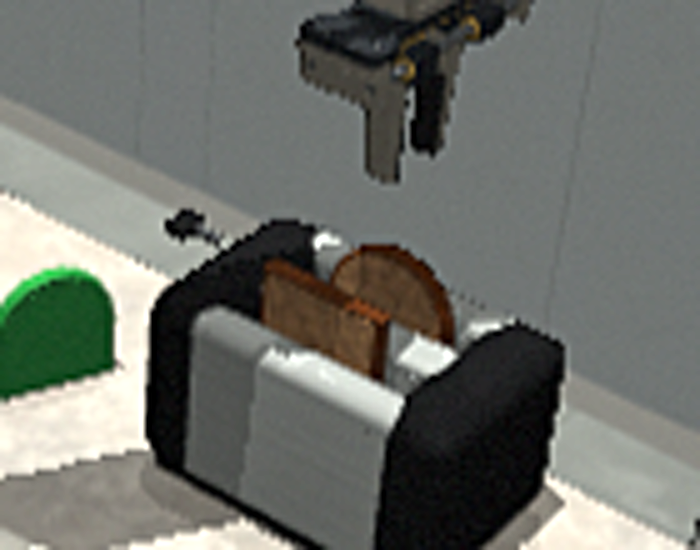

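The lever knob at crop (187,223), full-image (312,201), sits at its predicted up position. The round slice's apex at crop (392,248) is within half a pixel of prediction. Next I grasp the slice and lift.

```bash
python3 - <<'E'
from h import *
import cv2
print("hit",env.servo_line(W(.032,-.004,.163),.1,force_limit=5),env.get_eef_pos())
hand.move_gripper(0,effort=15); print("gap",env.get_finger_gap(),env.get_grip_force())
env.servo_line(W(.032,-.004,.31),.08); print(env.get_eef_pos(),env.get_finger_gap(),env.get_grip_force())
env.move_ptp(goal+PR.apply([-.02,0,.0165])+[0,0,.1],pq(1))
env.servo_line(goal+PR.apply([0,0,.0165]),.08,rot=pq(1))
env.pause(.5)
print(goal,env.get_eef_pos(),env.get_finger_gap(),env.get_grip_force(),env.get_t())
ims=[]
for n in("scene","top"):
    s=viewer.capture(n); np.savez(n+"2.npz",**s)
    u=proj(s,(goal+lens)/2)[0].astype(int); print(n,u,proj(s,np.array([goal,goal+PR.apply([0,0,.0525]),goal+PR.apply([0,.05,-.0525]),goal+PR.apply([0,-.05,-.0525]),lens])).round(1).tolist())
    ims.append(cv2.resize(s["color"][u[1]-50:u[1]+50,u[0]-50:u[0]+50,::-1],(400,400),interpolation=cv2.INTER_CUBIC))
cv2.imwrite("pics/g.png",cv2.convertScaleAbs(np.hstack(ims),alpha=1.5))
s=np.load("scene2.npz")["color"]
E
```

```text
hit False [ 0.60950654 -0.18755605  0.16401688]
gap 0.014284814462796643 14.999272227287292
[ 0.60874348 -0.18717792  0.30945582] 0.013802912631808665 14.999046474695206
[0.49540351 0.23861019 0.22111611] [0.49908854 0.24072084 0.23708861] 0.01390760832368668 14.99924048781395 17.2667
scene [252 164] [[245.3, 170.1], [245.8, 156.6], [232.5, 181.7], [257.3, 184.9], [259.5, 159.1]]
top [172 176] [[186.8, 202.6], [180.5, 196.3], [178.5, 217.2], [207.0, 199.9], [159.0, 151.4]]
```

View pics/g.png

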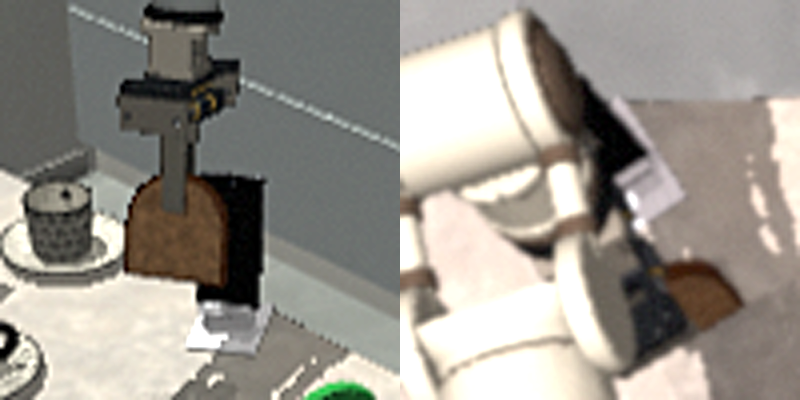

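The slice is held round edge up. Its foot corners at crop (126,274) and (228,284) are within about 1.5 px (a few mm) of prediction. One last look at the toaster.

```bash
python3 - <<'E'
import cv2,numpy as np
s=np.load("scene2.npz")["color"][150:270,220:420,::-1]
cv2.imwrite("pics/e.png",cv2.convertScaleAbs(cv2.resize(s,None,fx=4,fy=4,interpolation=cv2.INTER_CUBIC),alpha=1.6))
E
```

```text
(no output)
```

View pics/e.png

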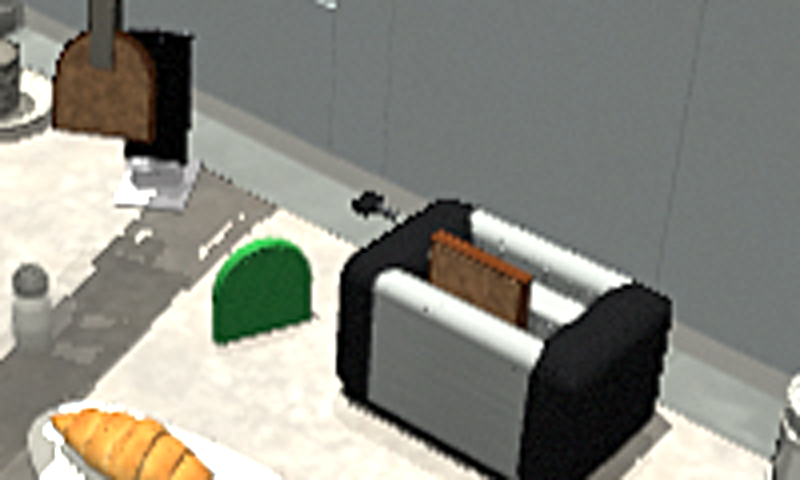

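The lever is up at (368,205), and the square slice is standing at (480,280). I'm handing the job in.

```bash
python3 -c "
from station import env
print(env.sign_off())"
```

```text
the job is handed in; nothing more can be done
None
```

I handed the job in with the lever up, the square slice standing in the toaster, and the round slice held about 20 cm in front of the phone lens, round edge up; the last pictures show it within a few mm of its target, but sign-off gave no verdict.

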